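# Open the lid file for refilling

## Robot

A 7-joint arm with a two-finger parallel gripper is mounted at the origin on the work surface. World frame = base frame: x ahead of the robot, y to its left, z up, the work surface at z = 0. Lengths are in m, angles in rad, forces in N, time in s.
With the tool pointing down it reaches from about 0.4 to 0.9 m from the base axis. Payload 5.6 kg.
Tool frame: the origin (TCP) lies midway between the tips of the shut fingers; the grasp point (between the pads) lies 19 mm behind it; y points along the fingers, z is the direction in which the jaws open and shut, and the axes are right-handed (so a half turn about y gives the same grasp; the last joint's range is limited). The gripper opens to 92 mm and grips with 3 to 60 N. Pads are 20 mm wide; open, the fingers measure 128 mm over their backs; the gripper's body (75 mm by 189 mm) begins 69 mm behind the grasp point.
Start: joints at [-1.287, 0.468, -0.012, 1.603, 0.006, 1.071, -0.056], TCP at [0.209, 0.616, 0.215] pointing down, gripper open.
Joint ranges: [-2.53, 2.53], [-0.31, 2.02], [-1.57, 1.55], [0.28, 2.44], [-1.29, 4.43], [0.15, 1.84], [-2.92, 2.92]. Speed limits (rad/s): [2.57, 2.57, 3.14, 3.14, 3.14, 3.14, 3.14].

## Interface

Orientations are given as a 3x3 rotation matrix whose columns are the frame's x, y, z axes.
In Python, from station import env, effector, solver, viewer, workorder, search_frame, tip_of gives the robot as it stands. Calls block until the motion is done:
- env.reach(position, orientation): joint-space move of the TCP to a pose.
- env.movel(position, frame=None, rate=0.15): straight line of the TCP; frame=None keeps the orientation; rate is the mean speed in m/s.
- env.goto_joints(angles): joint-space move.
- effector.release() and effector.grasp(squeeze=None): open the fingers fully, or close them until they stop; squeeze is the grip in N (None keeps the last).
- env.pause(seconds).
- solver.inverse_kinematics(position, orientation): joint angles nearest the present ones, or None.
- env.sense(): the state.
- viewer.read_camera(name): name is "scene" or "top" or "wrist"; returns (picture, depth): 400x640x3 uint8, red, green, blue; 400x640 float32, m along the optical axis (not along the pixel's ray), 0 where there is no reading.
- viewer.camera_info(name): a dict with "intrinsics" (3x3 intrinsics, pixels), "eye" and "rotation" of the camera in the world; the wrist camera has in their place "T_tool_cam" (4x4, takes a point from camera to tool coordinates, whose origin is the TCP and whose axes are the tool frame's). Camera axes: x right, y up, looking along -z (the intrinsics and any distortion apply to the point x, -y, -z); pixel columns grow to the right and rows downward; lengths in m; the calibration is good to about 2 mm. A picture is of the moment at which its call begins: read the wrist's pose just before it. camera_info takes no time and is no camera call.
A pose or a line that the arm cannot do raises env.PlanningError and nothing moves.
- workorder.finish_job(): hands the job in, once; it reports no verdict.
Trained networks look in the newest picture that a camera, given by its name, has taken for a name from the list of things; names that differ only in an ending like _2 or _b are one class to them, and where a whole thing is asked for, a point or a joint stands for the part that bears it (a point fixed in the world has none). Each returns a list of dicts, best first, with "score" (0 to 1); they miss things now and then, are a little off and sometimes report something else, mostly with a low value. They report only what shows in the picture. A call takes as long as a camera call.
- search_frame(camera, name): "at" ([x, y, z] in m, in world coordinates, good to about 4 mm: the middle of the surface that is visible of it).
- tip_of(camera, name): "at" ([x, y, z] in m, in world coordinates, good to about 4 mm: a listed point, or the origin of a listed thing).
The state is a dict: "t": time; "joint_positions": joint angles; "joint_velocities": joint speeds; "tau": joint torques, N m; "ee_pos": TCP position; "tcp_rot": TCP orientation; "wrist_force": force on the tool from outside, world axes, zero at the start; "moment": the same for the moment, N m; "gripper_width": finger opening in m.
Only numpy, scipy, OpenCV 4.12 (cv2) and the standard library are available. Lean on these libraries where they do the work, as an engineer would, in place of code of your own. Each camera call takes 0.05 s, during which the arm holds its last target. There are 200 camera calls.

## Task

The file with the round lids is to be topped up. Press down the thumb release of the sliding stop behind the round lids and, keeping it down, push that stop all the way back along its bar to the end; then take the hand away so that the release springs up and the stop stays latched there. Leave the stop of the tray file, both stacks and everything else on the table where they stand.

Things in the scene. Friction and masses are not known exactly. Their poses are not given: they have to be found in the camera images.
- lids_rack: steel file with the round lids, fixed, 315 x 112 mm. Origin on the table, mid-width, 150 mm behind its front plate (52 mm tall, robot side), 165 mm before its rear plate (42 mm tall). x axis: along its toothed bar from front to rear; z up. The stack stands on two 6 mm runners at y = +-25 mm (tops 27 mm above the table); wire side rails at y = +-52 mm, 62 mm high
- lids_stop (a joint): how far the sliding stop behind the round lids stands back along its bar (file's +x), in m: 0 foremost, 0.131 fully back at its end stop. Friction 1 to 2 N. Unless its thumb release is held down, a ratchet tooth blocks it backward (after at most one 7 mm tooth of slack); forward it clicks along
- lids_release (a joint): thumb release of that stop, in rad: 0 up (latched), 0.27 fully down. From about 0.14 (pad 4 mm down) the tooth is clear of the bar; full travel is about 8 mm at the pad. It springs back up; the pad needs about 3.5 N to start, 7 N fully down
- lids_pad (a point): middle of the top of that release's ribbed steel pad (28 mm along the bar, 32 mm across), 48 mm above the table when up; rides with the stop. It lies in a pocket of the stop open upward and to both sides: 23 mm in front of this point is the steel stop plate (90 mm wide, top 90 mm above the table), 16 mm behind it the black thumb wall
- lids_wall (a point): middle of the top edge of that stop's black thumb wall, on its front face (towards the pad), 85 mm above the table. The wall is upright, 40 mm wide, 5 mm thick, part of the stop: a finger on the pad pushes the stop back by it. Behind it lies the black carriage with the ratchet pawl, up to 40 mm high
- trays_rack: steel file with the rectangular trays, fixed, 315 x 112 mm. Origin on the table, mid-width, 150 mm behind its front plate (52 mm tall, robot side), 165 mm before its rear plate (42 mm tall). x axis: along its toothed bar from front to rear; z up. The stack stands on two 6 mm runners at y = +-25 mm (tops 27 mm above the table); wire side rails at y = +-52 mm, 62 mm high
- trays_stop (a joint): how far the sliding stop behind the rectangular trays stands back along its bar (file's +x), in m: 0 foremost, 0.131 fully back at its end stop. Friction 1 to 2 N. Unless its thumb release is held down, a ratchet tooth blocks it backward (after at most one 7 mm tooth of slack); forward it clicks along
- trays_release (a joint): thumb release of that stop, in rad: 0 up (latched), 0.27 fully down. From about 0.14 (pad 4 mm down) the tooth is clear of the bar; full travel is about 8 mm at the pad. It springs back up; the pad needs about 3.5 N to start, 7 N fully down
- trays_pad (a point): middle of the top of that release's ribbed steel pad (28 mm along the bar, 32 mm across), 48 mm above the table when up; rides with the stop. It lies in a pocket of the stop open upward and to both sides: 23 mm in front of this point is the steel stop plate (90 mm wide, top 90 mm above the table), 16 mm behind it the black thumb wall
- trays_wall (a point): middle of the top edge of that stop's black thumb wall, on its front face (towards the pad), 85 mm above the table. The wall is upright, 40 mm wide, 5 mm thick, part of the stop: a finger on the pad pushes the stop back by it. Behind it lies the black carriage with the ratchet pawl, up to 40 mm high
- lid_stack_mid (a point): centre of the nested stack of round white lids standing on edge at the front of its file: 95 mm across, 70 mm long along the bar, loose
- tray_stack_mid (a point): centre of the nested stack of rectangular white trays standing on edge at the front of its file: 96 mm wide, 80 mm tall, 70 mm long along the bar, loose
- shaker: steel salt shaker, upright, 46 mm across, 89 mm tall, between the two files; origin at the middle of its underside; not part of the job
- tape_roll: roll of packing tape lying flat, 68 mm across, 30 mm tall, between the files; origin at the middle of its underside; not part of the job
- garlic: garlic bulb, 56 mm across, 59 mm tall; origin at the middle of its underside; not part of the job
- sauce_bottle: red squeeze bottle, upright, 58 mm across, 186 mm tall; origin at the middle of its underside; not part of the job
- wipes_pack: soft-edged pack of wipes, 110 x 190 x 50 mm, lying flat; origin at the middle of its underside; not part of the job
- water_bottle: clear drink bottle, upright, 64 mm across, 200 mm tall; origin at the middle of its underside; not part of the job
- ramekin: small white bowl, 76 mm across, 42 mm tall; origin at the middle of its underside; not part of the job

How it is judged:
On the way, in this order (a step that is already met when the one before it is completed fails the run):
1. the thumb release of the lid file's stop is pressed down before the stop has been moved back (value of joint lids_release above 0.135 rad and contact force between the fingers and lids_release above 0.5 N and value of joint lids_stop below 0.075 m), for 0.05 s.
2. the stop of the lid file is pushed all the way back along its bar (value of joint lids_stop above 0.122 m), for 0.1 s.
At the end, for the whole second after the job is handed in: The lid file's stop stands at the rear end of its bar (within 9 mm of its end stop, 0.131), at rest, its release sprung up (below 0.10 rad) and latched; the tray file's stop is within 12 mm of where it was, both stacks within 20 mm, the other things on the table within 30 mm (value of joint lids_stop above 0.122 m and value of joint lids_release below 0.1 rad and velocity of joint lids_stop between -0.01 and 0.01 m/s and distance of trays_pad from where it was at the start of the episode below 0.012 m and distance of each of lid_stack_mid, tray_stack_mid from where it was at the start of the episode below 0.02 m and distance of each of shaker, tape_roll, garlic, sauce_bottle, wipes_pack, water_bottle, ramekin from where it was at the start of the episode below 0.03 m); the robot touches nothing.
It fails at once if the stop of the tray file was moved (more than 12 mm) or its release pressed (distance of trays_pad from where it was at the start of the episode above 0.012 m or value of joint trays_release above 0.2 rad).
It fails at once if a stack was pushed, lifted or carried (more than 20 mm) (distance of any of lid_stack_mid, tray_stack_mid from where it was at the start of the episode above 0.02 m).
It fails at once if another thing on the table was pushed, lifted or carried (more than 30 mm) (distance of any of shaker, tape_roll, garlic, sauce_bottle, wipes_pack, water_bottle, ramekin from where it was at the start of the episode above 0.03 m).
It also fails if it takes over 38 s, if anything falls off the work surface, if the arm or the gripper's body presses on something with over 40 N, if the wrist force passes 120 N, or if a joint passes its speed limit or range.

## Working session

There is one attempt and no reset: what is moved stays moved. The work goes in short steps, each a Python script; the robot and the scene stay as the last script left them, time stands still between calls to the robot, and variables do not carry over. Pictures are saved under pics/ and viewed, about 8 in all and at most 12, crops included, and the job is handed in when it is done.

```bash
mkdir -p pics
python3 - <<'E'
from station import *
import cv2,numpy as np
for c in("scene","top"):
    p,d=viewer.read_camera(c); cv2.imwrite(f"pics/{c}0.png",p[:,:,::-1])
    for n in("lids_pad","lids_wall","trays_pad","trays_wall","lids_rack","trays_rack","lid_stack_mid","tray_stack_mid","shaker","sauce_bottle","water_bottle"):
        print(c,n,[(np.round(r["at"],3).tolist(),round(r["score"],2)) for r in tip_of(c,n)[:2]])
s=env.sense();print(s["t"],s["ee_pos"],s["tcp_rot"],s["gripper_width"])
E
```

```text
scene lids_pad [([0.509, 0.202, 0.048], 0.49)]
scene lids_wall [([0.52, 0.2, 0.085], 0.86)]
scene trays_pad [([0.391, 0.333, -0.002], 0.72)]
scene trays_wall [([0.52, 0.197, 0.085], 0.37)]
scene lids_rack [([0.524, 0.2, -0.002], 0.95), ([0.572, -0.192, 0.001], 0.63)]
scene trays_rack [([0.574, -0.196, 0.001], 0.68)]
scene lid_stack_mid [([0.421, 0.229, 0.066], 0.6)]
scene tray_stack_mid [([0.486, -0.35, -0.003], 0.64), ([0.463, -0.206, 0.066], 0.58)]
scene shaker [([0.611, 0.006, -0.003], 0.8)]
scene sauce_bottle [([0.522, 0.199, 0.086], 0.5)]
scene water_bottle [([0.6, -0.359, 0.002], 0.95)]
top lids_pad [([0.507, 0.203, 0.049], 0.49)]
top lids_wall []
top trays_pad [([0.558, -0.202, 0.045], 0.5)]
top trays_wall [([0.574, -0.196, 0.087], 0.74)]
top lids_rack [([0.525, 0.202, 0.003], 0.9)]
top trays_rack [([0.572, -0.195, 0.003], 0.78)]
top lid_stack_mid [([0.419, 0.227, 0.069], 0.77)]
top tray_stack_mid [([0.463, -0.204, 0.066], 0.56)]
top shaker [([0.612, 0.008, -0.0], 0.66), ([0.525, 0.196, 0.084], 0.55)]
top sauce_bottle [([0.483, -0.356, 0.003], 0.93)]
top water_bottle [([0.608, 0.008, 0.0], 0.16)]
1.2 [0.2087199  0.61558022 0.21460171] [[ 9.47041276e-01  4.18776713e-05  3.21111850e-01]
 [-3.21111850e-01  6.33295379e-06  9.47041277e-01]
 [ 3.76262968e-05 -9.99999999e-01  1.94449852e-05]] 0.09184364542953542
```

View pics/scene0.png

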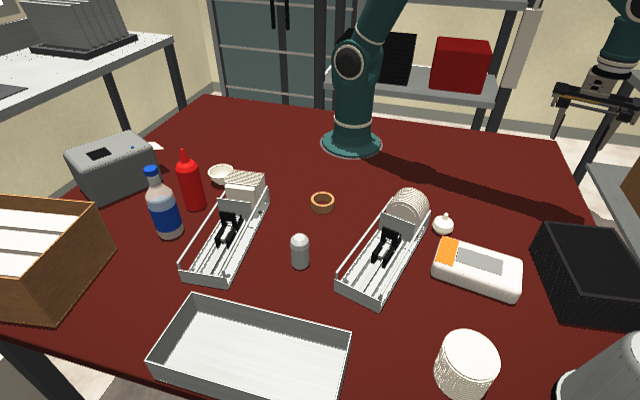

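View pics/top0.png

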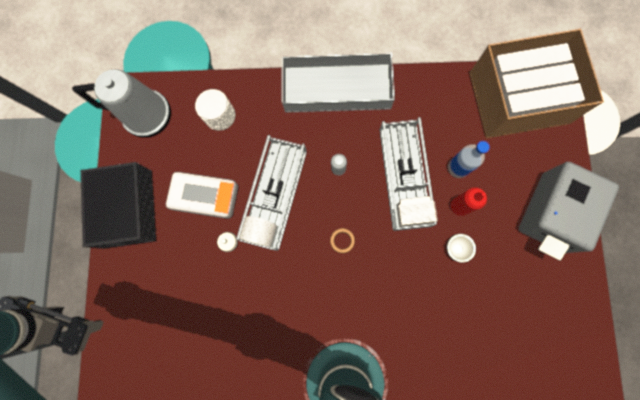

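The round lids' file is the one on the robot's left: right in the scene view with its stop at about (385,248), and at (270,190) in the top view. Its axis is yawed about -15°. I'll move above the pad with the fingers shut and check from near.

```bash
cat > h.py <<'E'
from station import *
import cv2,numpy as np
def R(a):
    c,s=np.cos(a),np.sin(a); x=np.array([c,s,0]);y=np.array([0,0,-1.]);return np.stack([x,y,np.cross(x,y)],1)
def look(name):
    s=env.sense(); p,d=viewer.read_camera("wrist"); cv2.imwrite(f"pics/{name}.png",p[:,:,::-1])
    T=viewer.camera_info("wrist")["T_tool_cam"];K=viewer.camera_info("wrist")["intrinsics"]
    v,u=np.mgrid[:400,:640]; P=np.stack([(u-K[0,2])/K[0,0]*d,-(v-K[1,2])/K[1,1]*d,-d],-1)
    W=(P@T[:3,:3].T+T[:3,3])@s["tcp_rot"].T+s["ee_pos"]; W[d==0]=np.nan
    return p,W
def find(cam,*ns):
    for n in ns: print(n,[(np.round(r["at"],3).tolist(),round(r["score"],2)) for r in tip_of(cam,n)[:2]])
E
python3 - <<'E'
from h import *
effector.grasp(10)
env.reach([0.47,0.212,0.25],R(-0.26))
s=env.sense();print(s["t"],s["ee_pos"],s["gripper_width"],s["wrist_force"],s["joint_positions"])
p,W=look("w1");np.save("W1.npy",W)
print(viewer.camera_info("wrist")["T_tool_cam"])
find("wrist","lids_pad","lids_wall","lids_rack","lid_stack_mid")
E
```

```text
4.3 [0.4696803  0.21320567 0.24991367] 0.0002582612059731439 [-0.57334365 -0.044795   -0.57624762] [-0.67035245  0.19892816  0.20614661  1.90123006 -0.04712089  1.04602704
  0.86817835]
[[-2.12689448e-04 -9.71469110e-01 -2.37166025e-01 -6.52246470e-02]
 [-2.82784968e-05  2.37166036e-01 -9.71469130e-01 -1.69824338e-01]
 [ 9.99999977e-01 -1.99914534e-04 -7.79143995e-05  1.20871502e-04]
 [ 0.00000000e+00  0.00000000e+00  0.00000000e+00  1.00000000e+00]]
lids_pad [([0.509, 0.2, 0.049], 0.9)]
lids_wall [([0.525, 0.198, 0.085], 0.56)]
lids_rack [([0.526, 0.199, -0.004], 0.81), ([0.532, 0.406, 0.003], 0.43)]
lid_stack_mid []
```

View pics/w1.png

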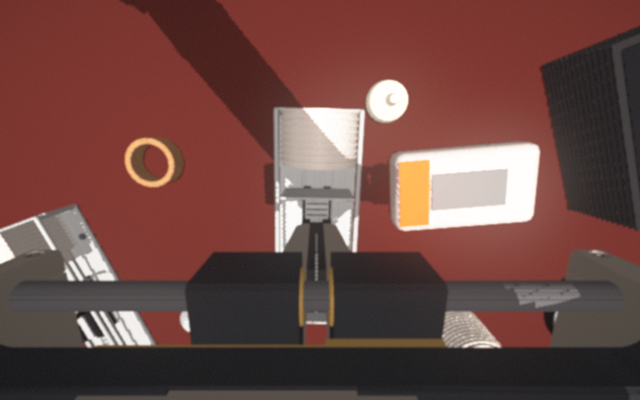

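Wrist view: stack at (320,135), steel stop plate at row 193, ribbed pad at (316,212). The rack edges run almost vertical, so the yaw is near -0.26. Next I'll refine yaw and pad position from depth.

Run:
```python
from h import *
W=np.load("W1.npy")
def reg(r0,r1,c0,c1,z0,z1):
    P=W[r0:r1,c0:c1].reshape(-1,3);return P[(P[:,2]>z0)&(P[:,2]<z1)]
P=reg(180,205,265,370,.082,.098)
vx,vy,x,y=cv2.fitLine(P[:,:2].astype(np.float32),cv2.DIST_HUBER,0,.01,.01).ravel()
print("plate",len(P),np.median(P,0),"yaw",np.arctan(-vx/vy),P.min(0),P.max(0))
for c0,c1 in((268,284),(352,370)):
    P=reg(110,240,c0,c1,.05,.072); 
    vx,vy,x,y=cv2.fitLine(P[:,:2].astype(np.float32),cv2.DIST_HUBER,0,.01,.01).ravel();print("rail",len(P),x,y,np.arctan(vy/vx))
P=reg(198,225,303,330,.04,.056);print("pad",len(P),np.median(P,0),P.min(0),P.max(0))
```

```text
plate 275 [0.48419941 0.21143473 0.08907404] yaw -0.280199 [0.4709083  0.16689046 0.0822061 ] [0.49708404 0.2528148  0.09211125]
rail 625 0.4429205 0.1682893 -0.28415138
rail 621 0.4725511 0.26706326 -0.27779084
pad 499 [0.51012403 0.20255957 0.04810487] [0.49199846 0.18189776 0.04056001] [0.52878161 0.22067048 0.05598542]
```

Run:
```python
from h import *
Y=-0.281;u=np.array([np.cos(Y),np.sin(Y),0]);p=np.array([.509,.203,0])-.003*u;z=np.array([0,0,1.])
env.movel(p+.16*z,R(Y))
env.movel(p+.056*z,rate=.1); f0=env.sense()["wrist_force"];print(f0)
for h in np.arange(.050,.038,-.002):
    env.movel(p+h*z,rate=.03);s=env.sense();f=s["wrist_force"]-f0
    print(round(h,3),s["ee_pos"].round(4),f.round(2),round(s["t"],2))
    if f[2]>6: break
p,W=look("w2");find("wrist","lids_pad","lids_wall")
```

```text
[ 0.82666489  0.12312587 -0.05182314]
0.05 [0.506  0.2038 0.0499] [-0.83 -0.14  0.1 ] 6.89
0.048 [0.5064 0.204  0.0483] [-1.32  0.08  3.28] 7.14
0.046 [0.5056 0.2042 0.0464] [-3.24  1.3   6.97] 7.39
lids_pad []
lids_wall []
```

View pics/w2.png

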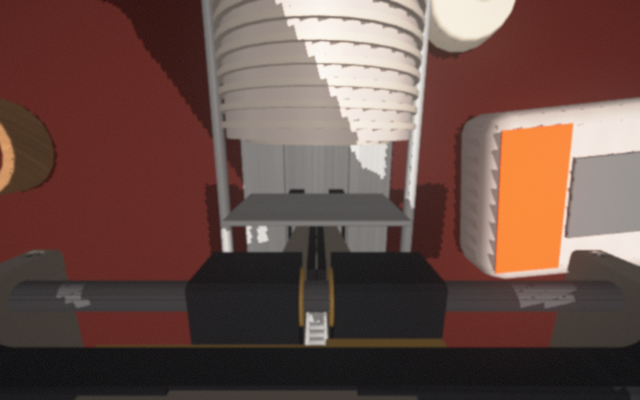

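The fingers are in the pocket behind the plate (row 208), centred at column 316, and the stack is untouched. The pad has begun to give, so I'll press further.

Run:
```python
from h import *
s=env.sense();p=np.array([.509,.203,0])-.003*np.array([np.cos(-.281),np.sin(-.281),0]);f0=[.8,.1,0]
print(s["ee_pos"].round(4),(s["wrist_force"]-f0).round(2))
for h in np.arange(.0445,.0385,-.0015):
    env.movel([*p[:2],h],rate=.03);s=env.sense();f=s["wrist_force"]-f0
    print(round(h,4),s["ee_pos"].round(4),f.round(2),round(s["t"],2))
    if f[2]>14: break
```

```text
[0.5056 0.2042 0.0464] [-2.82 -0.09  6.47]
0.0445 [0.5065 0.2041 0.0452] [-2.66 -0.8   6.61] 7.79
0.043 [0.5067 0.204  0.0438] [-2.32 -0.33  7.24] 8.04
0.0415 [0.5068 0.204  0.0424] [-1.41 -1.37  8.94] 8.29
0.04 [0.5077 0.2037 0.0417] [-2.06 -2.07 12.39] 8.54
```

Fully down: force rises steeply at z≈0.042. Now the push back.

Run:
```python
from h import *
u=np.array([np.cos(-.281),np.sin(-.281),0]);p=np.array([.509,.203,0])-.003*u;f0=[.8,.1,0]
d=0;step=.008
while d<.15:
    d+=step
    env.movel(p+d*u+[0,0,.040],rate=.06);s=env.sense();f=s["wrist_force"]-f0
    print(round(d,3),"s",round((s["ee_pos"]-p)@u,4),"z",round(s["ee_pos"][2],4),"fu",round(f@u,2),"lat",round(f@[-u[1],u[0],0],2),"fz",round(f[2],2),round(s["t"],2))
    if f@u<-14 or f[2]<4 or f[2]>30: break
    if d>.07: step=.004
p,W=look("w3");find("wrist","lids_pad","lids_wall")
```

```text
0.008 s 0.0106 z 0.0418 fu 0.6 lat -2.75 fz 11.31 8.82
0.016 s 0.0187 z 0.0418 fu -0.05 lat -1.82 fz 11.45 9.11
0.024 s 0.0266 z 0.0418 fu 0.44 lat -0.56 fz 10.48 9.39
0.032 s 0.0347 z 0.0418 fu 0.85 lat -1.83 fz 10.71 9.68
0.04 s 0.0426 z 0.0418 fu -0.47 lat -0.83 fz 10.14 9.96
0.048 s 0.0507 z 0.0418 fu -0.36 lat -1.32 fz 10.8 10.24
0.056 s 0.0586 z 0.0418 fu 0.96 lat -1.27 fz 9.72 10.53
0.064 s 0.0667 z 0.0418 fu 1.01 lat -1.86 fz 9.68 10.81
0.072 s 0.0746 z 0.0418 fu -0.42 lat -1.84 fz 9.11 11.09
0.076 s 0.0783 z 0.0418 fu -0.32 lat -1.71 fz 9.56 11.34
0.08 s 0.0823 z 0.0418 fu 0.04 lat -0.89 fz 10.95 11.59
0.084 s 0.0862 z 0.0418 fu -0.46 lat -1.32 fz 9.81 11.84
0.088 s 0.0902 z 0.0418 fu -0.58 lat -1.39 fz 10.05 12.09
0.092 s 0.0942 z 0.0418 fu -1.09 lat -1.31 fz 9.04 12.34
0.096 s 0.0982 z 0.0418 fu -0.24 lat -1.74 fz 9.52 12.59
0.1 s 0.1022 z 0.0419 fu -0.73 lat -1.95 fz 9.34 12.84
0.104 s 0.1027 z 0.0417 fu -7.76 lat -2.37 fz 16.11 13.09
0.108 s 0.103 z 0.0415 fu -16.68 lat -3.86 fz 22.14 13.34
lids_pad []
lids_wall [([0.624, 0.168, 0.085], 0.77)]
```

Hard stop after about 0.103 m, at steady z. I'll relieve the push without dragging the stop forward, then lift and check.

Run:
```python
from h import *
u=np.array([np.cos(-.281),np.sin(-.281),0]);p=np.array([.509,.203,0])-.003*u;f0=[.8,.1,0]
env.movel(p+.102*u+[0,0,.040],rate=.03);s=env.sense();print((s["ee_pos"]-p)@u,((s["wrist_force"]-f0)@u),s["wrist_force"])
env.movel(p+.102*u+[0,0,.060],rate=.04);print(env.sense()["wrist_force"])
env.movel(p+.102*u+[0,0,.16],rate=.15)
env.movel(p+.045*u+[0,0,.25],rate=.2)
p_,W=look("w4");np.save("W4.npy",W);find("wrist","lids_pad","lids_wall","lids_rack")
for c in("scene","top"):
    P,_=viewer.read_camera(c);cv2.imwrite(f"pics/{c}4.png",P[:,:,::-1]);print(c);find(c,"lids_pad","lids_wall","trays_wall","lid_stack_mid","tray_stack_mid")
print(env.sense()["t"],env.sense()["wrist_force"])
```

```text
0.10253159593396585 -3.3667256398447614 [-2.8224963  -0.30996933 12.54042513]
[-0.10574605  0.16252709 -0.77326716]
lids_pad [([0.524, 0.201, -0.0], 0.66), ([0.607, 0.176, 0.048], 0.64)]
lids_wall []
lids_rack [([0.524, 0.201, -0.003], 0.81)]
scene
lids_pad []
lids_wall [([0.623, 0.169, 0.086], 0.77)]
trays_wall [([0.572, -0.193, 0.084], 0.91), ([0.464, -0.208, 0.068], 0.61)]
lid_stack_mid [([0.418, 0.229, 0.065], 0.72)]
tray_stack_mid [([0.463, -0.208, 0.069], 0.62), ([0.42, 0.226, 0.062], 0.61)]
top
lids_pad []
lids_wall [([0.623, 0.169, 0.082], 0.59)]
trays_wall [([0.568, -0.194, 0.087], 0.57), ([0.556, -0.203, 0.045], 0.56)]
lid_stack_mid [([0.482, -0.354, 0.002], 0.42), ([0.53, 0.407, -0.002], 0.37)]
tray_stack_mid [([0.462, -0.202, 0.062], 0.81)]
16.7917 [-1.19515901 -0.32218518 -0.02514828]
```

View pics/w4.png

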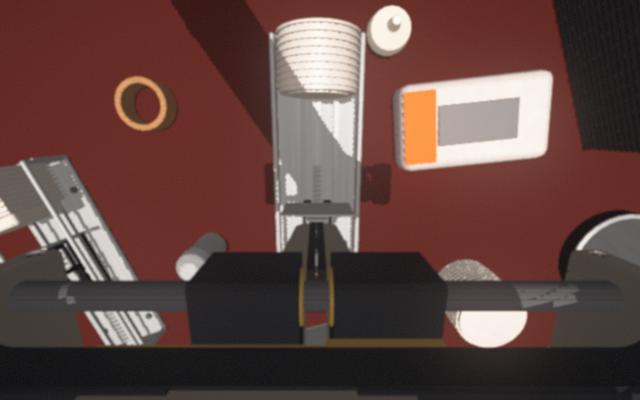

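View pics/scene4.png

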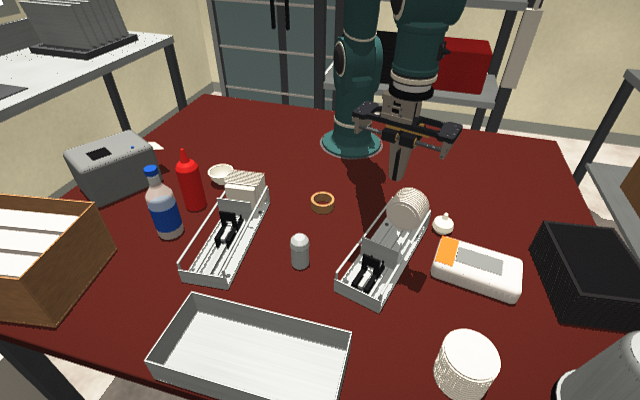

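```bash
python3 -c "
from h import *
W=np.load('W4.npy')[198:225,300:335].reshape(-1,3);P=W[(W[:,2]>.036)&(W[:,2]<.056)];print(len(P),np.median(P,0))
workorder.finish_job()"
```

```text
272 [0.58874928 0.17919718 0.04759264]
the job is handed in; nothing more can be done
```

The lid file's stop is at the rear end of its bar, and the job is handed in; no verdict was reported. With the fingers shut I pressed the thumb release fully down and, keeping it down, pushed the stop back about 0.10 m until it hit a hard stop. Then I eased the push and lifted the hand clear. The clock stood at about 17 s before I handed in.

**Last checks that agreed:**
- **Stop position:** the scene and top cameras both put the stop's thumb wall at about (0.623, 0.169), 0.103 m behind the file's origin. It was at about (0.52, 0.20) at the start. The push held a steady height and met the hard stop with the release still fully down, which fits the end stop rather than a ratchet tooth.
- **Release:** one network detection put the pad at 48 mm, its "up" height. The joint value itself cannot be read.
- **Other things:** the tray stop and both stacks read within about 6 mm of where they were. The loose items look unmoved in the scene picture, but I did not measure them again.
- **Robot:** the hand is clear of everything, with its fingertips 0.25 m above the table.

**Checks that failed or disagreed:**
- The networks missed the lid pad in the scene and top cameras. The wrist camera gave one wrong candidate for it, at the file's origin.
- The top camera missed the lid stack and reported other spots with low scores.
- My own depth check of the pad gave a height of 47.6 mm, but at a point about 20 mm in front of the pad. It may have caught the stop plate or a finger, so it does not confirm the release is up.

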